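# Nest a set of tapered sleeves loosely for packing

### The job

Nest the three black tapered sleeves into one loose upright set for packing: stand the middle sleeve in the mouth of the base sleeve where that stands, let go of it, then stand the top sleeve in the mouth of the middle one. Lower each gently until it just sits by its own weight and let go; never press, hammer or drop one in, or the tapers wedge together and jam. Leave the other parts on the bench as they are.

Things in the scene. Friction and masses are not known exactly. Their poses are not given: they have to be found in the camera images.
- base_sleeve: Base sleeve, black plastic, loose, 0.3 kg, upright: a flat foot (84 mm across, 6 mm thick) under a cup that widens upward. 70 mm tall; open mouth on top, 60 mm across inside, 68 outside; the bore narrows downward to 32 mm (2 mm of radius per 10 mm of depth). Origin: centre of the underside; z: its axis, up.
- middle_sleeve: Middle sleeve, black plastic, loose, 0.12 kg, upright on its narrow end, 70 mm tall. Outside tapers from 44 mm diameter at the foot to 62 at 46 mm height (as the base's bore), then a straight 62.4 mm collar to the top, to grip. Open tapered bore, 55 mm at the top, 27 below. Sits loosely with its origin about 30 mm (27 to 34) above the base's. Origin: centre of the underside; z: axis, up.
- top_sleeve: Top sleeve, black plastic, loose, 0.09 kg, upright on its narrow end, 72 mm tall. Outside tapers from 39 mm diameter at the foot to 57 at 46 mm height (as the middle's bore), then a shoulder and a straight 40 mm neck to the top, to grip. 22 mm through hole. Sits loosely with its origin about 30 mm (27 to 34) above the middle's. Origin: centre of the underside; z: axis, up.
- bushing_a: Bystander: small black flanged bushing, 44 mm across, 24 mm tall. Origin: centre of the underside.
- bushing_b: Bystander: another small black flanged bushing, 44 mm across, 24 mm tall. Origin: centre of the underside.
- housing_a: Bystander: open black wedge-shaped housing, 60 by 55 mm, 38 mm tall. Origin: centre of the underside.
- housing_b: Bystander: another open black wedge-shaped housing, 60 by 55 mm, 38 mm tall. Origin: centre of the underside.
- tape_roll: Bystander: pale roll of tape lying flat, 76 mm across, 22 mm tall. Origin: centre of the underside.
There are look-alikes about, which are no part of the job. Leave any blue or purple look-alike of the middle_sleeve alone.

How it is judged:
On the way:
1. the middle sleeve sits loosely and upright in the standing base sleeve, let go (z of middle_sleeve in the frame of base_sleeve between 0.022 and 0.04 m and horizontal distance between middle_sleeve and base_sleeve below 0.01 m and angle between middle_sleeve's own z axis and vertical below 0.12 rad and angle between base_sleeve's own z axis and vertical below 0.1 rad and height (world z) of base_sleeve below 0.01 m and contact force between the fingers and base_sleeve below 0.1 N and contact force between the fingers and middle_sleeve below 0.1 N), for 0.2 s.
At the end, for the whole second after the job is handed in: Base upright on the bench (0.1 rad); middle sleeve in it and top sleeve in the middle one, each within 10 mm of the other's axis, 0.12 rad of upright, its origin 22 to 40 mm above that of the sleeve holding it; all let go and at rest (all of step 1 and z of top_sleeve in the frame of middle_sleeve between 0.022 and 0.04 m and horizontal distance between top_sleeve and middle_sleeve below 0.01 m and angle between top_sleeve's own z axis and vertical below 0.12 rad and contact force between the fingers and top_sleeve below 0.1 N and linear speed of each of base_sleeve, middle_sleeve, top_sleeve below 0.02 m/s); the robot touches nothing.
It fails at once if the middle sleeve wedged into the base sleeve (total contact force on the taper over 100 N under the fingers, roughly 20 N of downward push) (contact force between middle_sleeve and base_sleeve above 100 N and (contact force between the fingers and middle_sleeve above 1 N or contact force between the fingers and top_sleeve above 1 N)).
It fails at once if the top sleeve wedged into the middle sleeve (total contact force on the taper over 100 N under the fingers, roughly 20 N of downward push) (contact force between top_sleeve and middle_sleeve above 100 N and contact force between the fingers and top_sleeve above 1 N).
It fails at once if a sleeve let fall from more than about 12 mm (faster than 0.5 m/s with no finger on it) ((linear speed of middle_sleeve above 0.5 m/s and contact force between the fingers and middle_sleeve below 0.1 N) or (linear speed of top_sleeve above 0.5 m/s and contact force between the fingers and top_sleeve below 0.1 N)).
It fails at once if a bystander moved by more than 30 mm (distance of any of bushing_a, bushing_b, housing_a, housing_b, tape_roll from where it was at the start of the episode above 0.03 m).
It fails at once if the base sleeve slid or carried more than 60 mm away (distance of base_sleeve from where it was at the start of the episode above 0.06 m).
It also fails if it takes over 51 s, if anything falls off the work surface, if the arm or the gripper's body presses on something with over 40 N, if the wrist force passes 120 N, or if a joint passes its speed limit or range.

### The arm

A 6-joint arm with a two-finger parallel gripper is mounted at the origin on the work surface. World frame = base frame: x ahead of the robot, y to its left, z up, the work surface at z = 0. Lengths are in m, angles in rad, forces in N, time in s.
With the tool pointing down it reaches from about 0.35 to 0.975 m from the base axis. Payload 4.9 kg.
Tool frame: the origin (TCP) lies between the finger pads; the fingertips stand 22 mm ahead of it and the grasp point (between the pads) lies 3 mm ahead of it; z points along the fingers, y is the line along which they close (so a half turn about z gives the same grasp; the last joint's range is limited). The gripper opens to 85 mm and grips with 20 to 120 N. Pads are 22 mm wide; open, the fingers measure 114 mm over their backs; the gripper's body (76 mm by 85 mm) begins 54 mm behind the grasp point. The pads swing forward as they close: fully open they stand 13 mm farther back than shut.
Start: joints at [-1.382, 0.053, 1.613, -0, 1.476, -0.119], TCP at [0.189, -0.596, 0.253] pointing down, gripper open.
Joint ranges: [-3.01, 3.01], [-1.01, 2.22], [0.06, 2.58], [-1.02, 4.17], [0.09, 2.62], [-3.14, 3.14]. Speed limits (rad/s): [2.57, 2.57, 3.14, 3.14, 3.14, 3.14].

### API

Orientations are given as a unit quaternion [w, x, y, z].
In Python, from plant import state, grab_frame, get_calibration, job_done, recognise, regions_of gives the robot as it stands.
- The arm moves only by the tool apply_moves, never from a script. Its argument "targets" is a list of rows, each an object with "translation": the shift along the tool's x, y, z normalised to -1 to 1, where 1 is 100 mm, a list of three; "twist": the turn about the tool's z normalised to -1 to 1, where 1 is 0.1 rad; "hand": the opening, from 0 (shut) to 1 (fully open). A call has 1 to 8 rows; each row shifts and turns the commanded pose from where the row before left it, along the tool's axes as they then stand; what a row does not reach is not made up. A row lasts 1/10 s, in which the tool goes at most 50 mm and 8.59 degrees, less where a joint would pass 70% of its speed; a pose out of reach is approached as far as the arm can. A call with a number of a shift or a turn outside -1 to 1 is refused whole. A call with a gripper value outside its range is refused whole. The fingers move at their own pace and stop on an object; the grip force is fixed at half the most. Time passes only in rows, so rows that do not move let the fingers close. It gives the time, the measured TCP pose, the force, the opening and the grip force at its end, in the units of the state.
- state(): the state, without advancing time (a new reading comes with each control period).
- grab_frame(name): name is "scene" or "top" or "wrist"; returns the picture (400x640x3 uint8, red, green, blue); there is no depth.
- get_calibration(name): a dict with "camera_matrix" (3x3 intrinsics, pixels), "pose" (4x4, takes a point from camera to world coordinates). Camera axes: x right, y up, looking along -z (the intrinsics and any distortion apply to the point x, -y, -z); pixel columns grow to the right and rows downward; lengths in m; the calibration is good to about 2 mm. A picture is of the moment at which its call begins: read the wrist's pose just before it. get_calibration takes no time and is no camera call; for the wrist camera it gives the pose at the moment of the call.
- job_done(): hands the job in; it is judged then, once.
Trained networks look in the newest picture that a camera, given by its name, has taken for a name from the list of things; names that differ only in an ending like _2 or _b are one class to them, and where a whole thing is asked for, a point or a joint stands for the part that bears it (a point fixed in the world has none). Each returns a list of dicts, best first, with "score" (0 to 1); they miss things now and then, are a little off and sometimes report something else, mostly with a low value. They report only what shows in the picture. A call takes as long as a camera call. They do not tell look-alikes from the thing itself.
- recognise(camera, query): "point" ([x, y, z] in m, in world coordinates, good to about 4 mm: the middle of the surface that is visible of it).
- regions_of(camera, query): "pixels" (400x640 bool, what is visible of it).
The state is a dict: "time": time; "joint_pos": joint angles; "joint_vel": joint speeds; "joint_efforts": joint torques, N m; "tool_pos": TCP position; "tool_rot": TCP orientation; "contact_force": force on the tool from outside, world axes, zero at the start; "ft_torque": the same for the moment, N m; "gripper_width": opening from 0.0 (shut) to 1.0 (fully open); "grasp_force": force on a finger pad.
Only numpy, scipy, OpenCV 4.12 (cv2) and the standard library are available. Lean on these libraries where they do the work, as an engineer would, in place of code of your own. Each camera call takes 0.05 s, during which the arm holds its last target. There are 200 camera calls.

## Working session

There is one attempt and no reset: what is moved stays moved. The work goes in short steps, Python scripts to look and compute and a tool call to move; the robot and the scene stay as the last step left them, time stands still between calls to the robot, and variables do not carry over. Pictures are saved under pics/ and viewed, at most 10 in all, crops included, and the job is handed in when it is done.

Besides the shell and the picture viewer there is one more tool, called after ">>>" as name([rows], argument=value, ...), one row to a line, values as JSON. apply_moves: Moves the arm, as the interface text tells. Its arguments: {"type":"object","properties":{"targets":{"type":"array"}},"required":["targets"]}

```bash
mkdir -p pics
cat > h.py <<'E'
import numpy as np, cv2
from plant import *
def save(name,fn,crop=None,s=1):
    im=grab_frame(name)
    c=im if crop is None else im[crop[1]:crop[3],crop[0]:crop[2]]
    cv2.imwrite('pics/'+fn,cv2.resize(c[:,:,::-1],None,fx=s,fy=s,interpolation=cv2.INTER_CUBIC)); return im
def proj(name,P):
    C=get_calibration(name);T=np.linalg.inv(C['pose']);p=T[:3,:3]@np.array(P)+T[:3,3]
    q=C['camera_matrix']@np.array([p[0],-p[1],-p[2]]);return q[:2]/q[2]
def unproj(name,uv,z):
    C=get_calibration(name);d=np.linalg.inv(C['camera_matrix'])@np.array([uv[0],uv[1],1]);d=C['pose'][:3,:3]@np.array([d[0],-d[1],-d[2]])
    o=C['pose'][:3,3];return o+d*(z-o[2])/d[2]
E
python3 - <<'E'
from h import *
save('top','top1.png',s=1.25)
for n in ['base_sleeve','middle_sleeve','top_sleeve','bushing_a','housing_a','tape_roll']:
    for r in recognise('top',n): print(n,round(r['score'],2),np.round(r['point'],3),np.round(proj('top',r['point'])))
for n in ['top','scene','wrist']:
    c=get_calibration(n);print(n,[k for k in c],np.round(c['pose'],3).tolist(),np.round(c['camera_matrix']).tolist())
s=state();print(s['time'],s['tool_pos'],s['tool_rot'],s['gripper_width'])
E
```

```text
base_sleeve 0.79 [0.538 0.003 0.03 ] [346. 234.]
middle_sleeve 0.91 [0.533 0.304 0.053] [209. 250.]
middle_sleeve 0.66 [0.589 0.173 0.054] [267. 218.]
middle_sleeve 0.6 [0.549 0.416 0.05 ] [157. 248.]
middle_sleeve 0.57 [0.723 0.187 0.001] [258. 168.]
top_sleeve 0.66 [ 0.55  -0.264  0.054] [466. 214.]
bushing_a 0.54 [ 0.547 -0.134  0.011] [405. 225.]
bushing_a 0.49 [0.485 0.127 0.012] [293. 265.]
housing_a 0.83 [0.723 0.186 0.003] [259. 167.]
housing_a 0.65 [ 0.694 -0.259  0.004] [448. 159.]
tape_roll 0.96 [ 0.719 -0.012  0.023] [343. 157.]
top ['camera_matrix', 'pose'] [[-0.108, 0.971, -0.214, 0.375], [-0.994, -0.106, 0.022, 0.078], [-0.001, 0.215, 0.977, 1.088], [0.0, 0.0, 0.0, 1.0]] [[480.0, 0.0, 320.0], [0.0, 480.0, 207.0], [0.0, 0.0, 1.0]]
scene ['camera_matrix', 'pose'] [[-0.605, -0.674, 0.423, 1.017], [0.796, -0.508, 0.329, 0.398], [-0.007, 0.536, 0.844, 0.905], [0.0, 0.0, 0.0, 1.0]] [[392.0, 0.0, 324.0], [0.0, 392.0, 197.0], [0.0, 0.0, 1.0]]
wrist ['camera_matrix', 'pose'] [[0.303, 0.909, 0.285, 0.262], [-0.953, 0.289, 0.09, -0.573], [-0.0, -0.299, 0.954, 0.374], [0.0, 0.0, 0.0, 1.0]] [[343.0, 0.0, 318.0], [0.0, 343.0, 195.0], [0.0, 0.0, 1.0]]
0.35 [ 0.18933516 -0.59548843  0.25303225] [-2.40343265e-04  9.88181029e-01  1.53291213e-01 -3.50127665e-06] 1.00244443663661
```

View pics/top1.png

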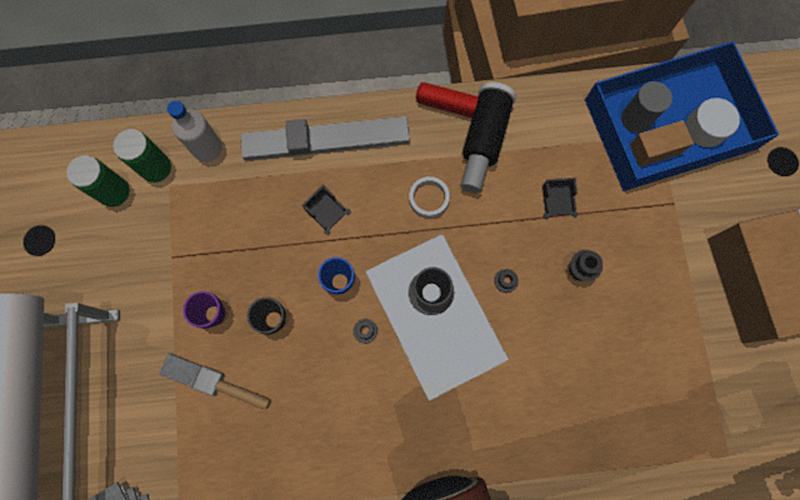

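Three candidates for the middle sleeve, in 640×400 top-image pixels: purple at (157,248), black at (211,251) and blue at (267,218). Only the black one fits, since blue and purple are look-alikes. The base stands on the paper at (346,234), and the top sleeve is at (466,214). I'll fit silhouettes and confirm in a crop.

```bash
cat >> h.py <<'E'
from scipy.optimize import minimize
PROF={'base_sleeve':[(0,42),(6,42),(70,34)],'middle_sleeve':[(0,22),(46,31.1),(70,31.2)],'top_sleeve':[(0,19.5),(46,28.5),(46.1,20),(72,20)]}
def sil(cam,n,x,y,z0=0,S=4):
    C=get_calibration(cam);T=np.linalg.inv(C['pose']);m=np.zeros((400*S,640*S),np.uint8);a=np.linspace(0,2*np.pi,48)
    rings=[]
    for h,r in PROF[n]:
        P=np.c_[x+r*1e-3*np.cos(a),y+r*1e-3*np.sin(a),np.full(48,z0+h*1e-3)]@T[:3,:3].T+T[:3,3]
        q=(P*[1,-1,-1])@C['camera_matrix'].T; rings.append((q[:,:2]/q[:,2:]+.5)*S)
    for A,B in zip(rings,rings[1:]): cv2.fillConvexPoly(m,cv2.convexHull(np.r_[A,B].astype(np.float32)).astype(np.int32),255)
    return cv2.resize(m,(640,400),interpolation=cv2.INTER_AREA)/255.
def fit(cam,n,mask,x0,z0=0):
    f=lambda p:np.abs(sil(cam,n,p[0],p[1],z0)-mask).sum()
    r=minimize(f,x0,method='Nelder-Mead',options=dict(initial_simplex=[x0,np.add(x0,[.012,0]),np.add(x0,[0,.012])],xatol=2e-4,fatol=.2))
    return r.x,r.fun/mask.sum()
E
python3 - <<'E'
from h import *
G={'base_sleeve':(.538,.003),'middle_sleeve':(.533,.304),'top_sleeve':(.55,-.264)}
save('top','mid1.png',(130,190,510,290),2.1)
grab_frame('scene')
for cam in ['top','scene']:
  for n,g in G.items():
    for r in regions_of(cam,n):
        v,u=np.nonzero(r['pixels']);c=np.array([u.mean(),v.mean()]);e=proj(cam,[*g,.04])
        if np.linalg.norm(c-e)<20: print(cam,n,round(r['score'],2),len(u),*fit(cam,n,r['pixels'],g))
E
```

```text
top base_sleeve 0.84 907 [0.54412468 0.00475069] 0.24866290507382663
top middle_sleeve 0.96 589 [0.52531252 0.29498391] 0.27315822763740466
top top_sleeve 0.72 553 [ 0.55663    -0.27224538] 0.04496684749849307
scene base_sleeve 0.94 922 [0.54076797 0.00409285] 0.05625877248947301
scene middle_sleeve 0.57 667 [0.52357165 0.29420144] 0.045794749683981534
scene top_sleeve 0.86 384 [ 0.55130986 -0.27511961] 0.0785437091503268
```

View pics/mid1.png

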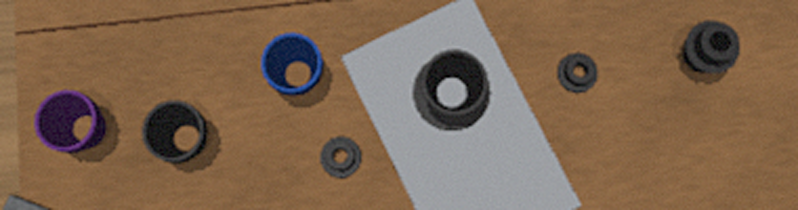

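>>> apply_moves([
  {"translation": [0.4,-0.24,0],"twist": 0,"hand": 1},
  {"translation": [0.4,-0.24,0],"twist": 0,"hand": 1},
  {"translation": [0.4,-0.24,0],"twist": 0,"hand": 1},
  {"translation": [0.4,-0.24,0],"twist": 0,"hand": 1},
  {"translation": [0.4,-0.24,0],"twist": 0,"hand": 1},
  {"translation": [0.4,-0.24,0],"twist": 0,"hand": 1},
  {"translation": [0.4,-0.24,0],"twist": 0,"hand": 1},
  {"translation": [0.4,-0.24,0],"twist": 0,"hand": 1},
])

```text
time: 1.55
tool_pos: [0.4372, -0.3141, 0.2536]
tool_rot: [0.0, 0.988, 0.153, 0.0]
contact_force: [0.8, -0.7, 0.3]
gripper_width: 1.001
grasp_force: 0.0
```

>>> apply_moves([
  {"translation": [0.32,-0.34,0],"twist": 0,"hand": 1},
  {"translation": [0.32,-0.34,0],"twist": 0,"hand": 1},
  {"translation": [0.32,-0.34,0],"twist": 0,"hand": 1},
  {"translation": [0.16,-0.42,0],"twist": 0,"hand": 1},
  {"translation": [0.16,-0.42,0],"twist": 0,"hand": 1},
  {"translation": [0.16,-0.42,0],"twist": 0,"hand": 1},
  {"translation": [0.16,-0.42,0],"twist": 0,"hand": 1},
  {"translation": [0.16,-0.42,0],"twist": 0,"hand": 1},
])

```text
time: 2.35
tool_pos: [0.5092, 0.0368, 0.2536]
tool_rot: [0.0, 0.988, 0.153, 0.0]
contact_force: [0.3, -0.9, -0.5]
gripper_width: 0.998
grasp_force: 0.0
```

```bash
cat >> h.py <<'E'
def Rt():
    from scipy.spatial.transform import Rotation as R
    s=state();q=s['tool_rot'];return s,R.from_quat([q[1],q[2],q[3],q[0]]).as_matrix()
def go(p):
    s,R=Rt();print('t',round(s['time'],2),'tcp',np.round(s['tool_pos'],4),'tool delta(mm)',np.round(R.T@(np.array(p)-s['tool_pos'])*1e3,1),'zaxis',np.round(R[:,2],3),'F',np.round(s['contact_force'],1),'w',round(s['gripper_width'],3))
E
python3 -c "
from h import *
go([.5245,.2945,.2])"
```

```text
t 2.35 tcp [0.5092 0.0368 0.2536] tool delta(mm) [  92.6 -241.    53.6] zaxis [ 0.001 -0.    -1.   ] F [ 0.3 -0.9 -0.5] w 0.998
```

>>> apply_moves([
  {"translation": [0.15,-0.4,0],"twist": 0,"hand": 1},
  {"translation": [0.15,-0.4,0],"twist": 0,"hand": 1},
  {"translation": [0.15,-0.4,0],"twist": 0,"hand": 1},
  {"translation": [0.15,-0.4,0],"twist": 0,"hand": 1},
  {"translation": [0.15,-0.4,0.1],"twist": 0,"hand": 1},
  {"translation": [0.15,-0.4,0.2],"twist": 0,"hand": 1},
  {"translation": [0,0,0.2],"twist": 0,"hand": 1},
  {"translation": [0,0,0],"twist": 0,"hand": 1},
])

```text
time: 3.15
tool_pos: [0.5203, 0.2913, 0.1995]
tool_rot: [0.001, 0.988, 0.154, -0.003]
contact_force: [0.1, -0.9, -0.6]
gripper_width: 1.001
grasp_force: 0.0
```

```bash
cat >> h.py <<'E'
def wfit(n,g,z0=0,cam='wrist'):
    for r in regions_of(cam,n):
        m=r['pixels'].astype(np.uint8);v,u=np.nonzero(m);c=np.array([u.mean(),v.mean()]);e=proj(cam,[*g,z0+.05])
        cs,_=cv2.findContours(m,cv2.RETR_EXTERNAL,cv2.CHAIN_APPROX_NONE);m=cv2.drawContours(m*0,cs,-1,1,-1)
        if np.linalg.norm(c-e)<60: print(cam,n,round(r['score'],2),m.sum(),*fit(cam,n,m,g,z0))
E
python3 - <<'E'
from h import *
save('wrist','w1.png')
wfit('middle_sleeve',(.5245,.2945)); go([.5245,.2945,.064])
E
```

```text
wrist middle_sleeve 0.92 5360 [0.52537938 0.29231245] 0.020948931811530583
t 3.25 tcp [0.5223 0.2907 0.2032] tool delta(mm) [  3.4  -3.  139.2] zaxis [-0.001 -0.001 -1.   ] F [ 0.6  0.5 -0.1] w 1.001
```

View pics/w1.png

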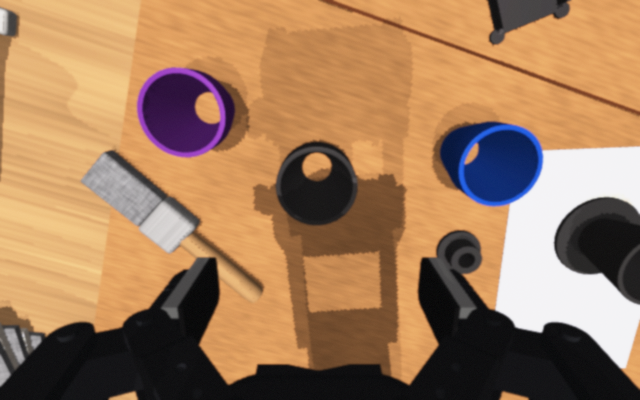

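The black sleeve is at (317,183), between the open fingers and clear of purple (185,112) and blue (492,163). I'll lower and grip it.

>>> apply_moves([
  {"translation": [0.033,-0.014,0.2],"twist": 0,"hand": 1},
  {"translation": [0,0,0.3],"twist": 0,"hand": 1},
  {"translation": [0,0,0.3],"twist": 0,"hand": 1},
  {"translation": [0,0,0.3],"twist": 0,"hand": 1},
  {"translation": [0,0,0.2],"twist": 0,"hand": 1},
  {"translation": [0,0,0.06],"twist": 0,"hand": 1},
  {"translation": [0,0,0],"twist": 0,"hand": 1},
])

```text
time: 3.95
tool_pos: [0.5256, 0.2927, 0.0679]
tool_rot: [-0.0, 0.988, 0.153, 0.0]
contact_force: [-0.1, 0.3, 0.2]
gripper_width: 1.001
grasp_force: 0.0
```

```bash
python3 -c "
from h import *
grab_frame('wrist'); wfit('middle_sleeve',(.525,.293)); go([.525,.293,.064])"
```

```text
wrist middle_sleeve 0.57 19602 [0.52391666 0.29343343] 0.01941618602343498
t 4.05 tcp [0.5267 0.2934 0.0696] tool delta(mm) [-1.7 -0.1  5.6] zaxis [ 0.003  0.001 -1.   ] F [ 0.1 -0.2  0.5] w 0.999
```

>>> apply_moves([
  {"translation": [-0.017,0,0.05],"twist": 0,"hand": 1},
  {"translation": [0,0,0],"twist": 0,"hand": 0.8},
  {"translation": [0,0,0],"twist": 0,"hand": 0.7},
  {"translation": [0,0,0],"twist": 0,"hand": 0.3},
  {"translation": [0,0,0],"twist": 0,"hand": 0.3},
  {"translation": [0,0,0],"twist": 0,"hand": 0.3},
])

```text
time: 4.65
tool_pos: [0.524, 0.293, 0.0631]
tool_rot: [-0.0, 0.988, 0.153, 0.001]
contact_force: [-0.9, -0.0, 4.1]
gripper_width: 0.708
grasp_force: 65.4
```

>>> apply_moves([
  {"translation": [0,0,-0.1],"twist": 0,"hand": 0.3},
  {"translation": [0,0,-0.3],"twist": 0,"hand": 0.3},
  {"translation": [0,0,-0.4],"twist": 0,"hand": 0.3},
  {"translation": [0,0,-0.4],"twist": 0,"hand": 0.3},
  {"translation": [0,0,-0.2],"twist": 0,"hand": 0.3},
  {"translation": [0,0,0],"twist": 0,"hand": 0.3},
])

```text
time: 5.25
tool_pos: [0.5254, 0.2936, 0.2069]
tool_rot: [-0.001, 0.988, 0.153, 0.004]
contact_force: [0.2, 0.6, -1.6]
gripper_width: 0.71
grasp_force: 65.4
```

```bash
python3 -c "
from h import *
save('scene','s1.png',(200,60,600,360),2);go([.541,.004,.2])
grab_frame('wrist'); wfit('middle_sleeve',state()['tool_pos'][:2],state()['tool_pos'][2]-.064)"
```

```text
t 5.3 tcp [0.5241 0.293  0.2038] tool delta(mm) [-71.5 280.6   3.5] zaxis [ 0.003  0.001 -1.   ] F [-0.8 -0.1 -1.9] w 0.709
wrist middle_sleeve 0.85 21225 [0.52309459 0.29126269] 0.015655049770202545
```

View pics/s1.png

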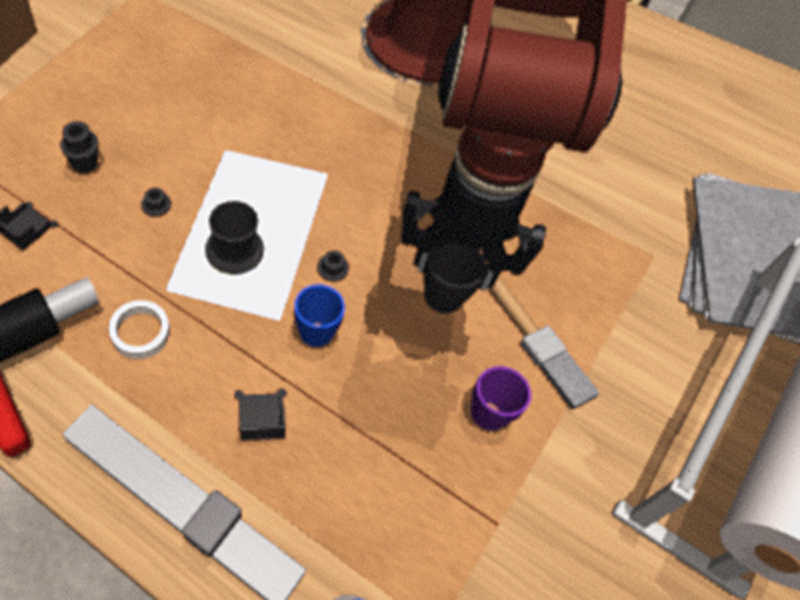

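>>> apply_moves([
  {"translation": [-0.1,0.4,0],"twist": 0,"hand": 0.3},
  {"translation": [-0.1,0.4,0],"twist": 0,"hand": 0.3},
  {"translation": [-0.1,0.4,0],"twist": 0,"hand": 0.3},
  {"translation": [-0.1,0.3,0],"twist": 0,"hand": 0.3},
  {"translation": [0,0,0],"twist": 0,"hand": 0.3},
  {"translation": [0,0,0],"twist": 0,"hand": 0.3},
])

```text
time: 6.0
tool_pos: [0.5297, 0.1372, 0.1999]
tool_rot: [-0.0, 0.988, 0.153, -0.002]
contact_force: [0.3, -1.3, -1.9]
gripper_width: 0.711
grasp_force: 65.7
```

```bash
sed -i "s/(6,42),(70,34)/(6,42),(6.1,24),(70,34)/" h.py; python3 -c "
from h import *
save('wrist','w2.png');wfit('base_sleeve',(.541,.004));go([.541,.004,.2])
for c in ['top','scene']: grab_frame(c);wfit('base_sleeve',(.541,.004),cam=c)
"
```

```text
wrist base_sleeve 0.56 9102 [0.5424967  0.00238786] 0.012897833270860528
t 6.1 tcp [0.5301 0.1384 0.2008] tool delta(mm) [-30.4 131.3   0.8] zaxis [-0.002  0.    -1.   ] F [ 0.5 -0.  -2.4] w 0.709
top base_sleeve 0.77 1106 [0.54469589 0.00548407] 0.03766620572279545
scene base_sleeve 0.67 847 [0.54086676 0.00330891] 0.07929254346366646
```

View pics/w2.png

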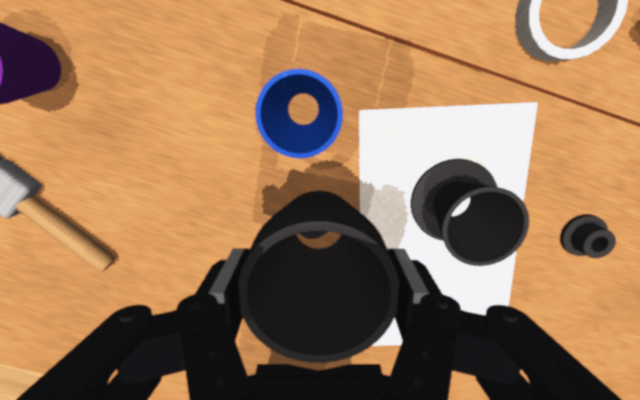

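Held sleeve at (318,290), base mouth at (485,227). The base fits put it at about (0.5425, 0.003). Moving over it, then lowering in small steps.

>>> apply_moves([
  {"translation": [-0.073,0.331,0],"twist": 0,"hand": 0.3},
  {"translation": [-0.073,0.331,0],"twist": 0,"hand": 0.3},
  {"translation": [-0.073,0.331,0],"twist": 0,"hand": 0.3},
  {"translation": [-0.073,0.33,0],"twist": 0,"hand": 0.3},
  {"translation": [0,0,0.2],"twist": 0,"hand": 0.3},
  {"translation": [0,0,0.2],"twist": 0,"hand": 0.3},
  {"translation": [0,0,0.1],"twist": 0,"hand": 0.3},
  {"translation": [0,0,0],"twist": 0,"hand": 0.3},
])

```text
time: 7.1
tool_pos: [0.5419, 0.0034, 0.1503]
tool_rot: [-0.001, 0.988, 0.154, -0.002]
contact_force: [0.8, 0.2, -0.9]
gripper_width: 0.714
grasp_force: 66.0
```

```bash
python3 -c "
from h import *
go([.5425,.0035,.11]);grab_frame('scene');s=state()
wfit('middle_sleeve',s['tool_pos'][:2],s['tool_pos'][2]-.063,cam='scene');wfit('base_sleeve',(.541,.004),cam='scene')"
```

```text
t 7.1 tcp [0.5419 0.0034 0.1503] tool delta(mm) [ 0.8  0.2 40.3] zaxis [-0.004  0.001 -1.   ] F [ 0.8  0.2 -0.9] w 0.714
scene base_sleeve 0.74 722 [0.54186403 0.00484762] 0.29028841453478893
```

>>> apply_moves([
  {"translation": [0.005,0,0.1],"twist": 0,"hand": 0.3},
  {"translation": [0,0,0.1],"twist": 0,"hand": 0.3},
  {"translation": [0,0,0.1],"twist": 0,"hand": 0.3},
  {"translation": [0,0,0.08],"twist": 0,"hand": 0.3},
  {"translation": [0,0,0],"twist": 0,"hand": 0.3},
])

```text
time: 7.75
tool_pos: [0.5422, 0.0031, 0.1121]
tool_rot: [-0.001, 0.988, 0.153, -0.002]
contact_force: [0.5, -0.1, -1.2]
gripper_width: 0.709
grasp_force: 66.0
```

>>> apply_moves([
  {"translation": [0,0,0.04],"twist": 0,"hand": 0.3},
  {"translation": [0,0,0.04],"twist": 0,"hand": 0.3},
  {"translation": [0,0,0],"twist": 0,"hand": 0.3},
  {"translation": [0,0,0],"twist": 0,"hand": 0.3},
])

```text
time: 8.15
tool_pos: [0.5437, 0.0029, 0.1064]
tool_rot: [0.0, 0.988, 0.153, 0.0]
contact_force: [-0.2, 0.3, -0.9]
gripper_width: 0.711
grasp_force: 66.0
```

>>> apply_moves([
  {"translation": [0,0,0.02],"twist": 0,"hand": 0.3},
  {"translation": [0,0,0.02],"twist": 0,"hand": 0.3},
  {"translation": [0,0,0],"twist": 0,"hand": 0.3},
])

```text
time: 8.45
tool_pos: [0.5434, 0.0029, 0.102]
tool_rot: [-0.0, 0.988, 0.153, -0.0]
contact_force: [0.3, -0.5, -1.2]
gripper_width: 0.709
grasp_force: 66.0
```

>>> apply_moves([
  {"translation": [0,0,0.02],"twist": 0,"hand": 0.3},
  {"translation": [0,0,0],"twist": 0,"hand": 0.3},
])

```text
time: 8.65
tool_pos: [0.5434, 0.003, 0.1]
tool_rot: [-0.0, 0.988, 0.153, -0.0]
contact_force: [-0.6, 0.0, -1.3]
gripper_width: 0.709
grasp_force: 66.0
```

>>> apply_moves([
  {"translation": [0,0,0.02],"twist": 0,"hand": 0.3},
  {"translation": [0,0,0],"twist": 0,"hand": 0.3},
])

```text
time: 8.85
tool_pos: [0.5434, 0.0029, 0.098]
tool_rot: [-0.0, 0.988, 0.153, -0.0]
contact_force: [0.6, 0.4, -1.9]
gripper_width: 0.705
grasp_force: 66.0
```

Foot at about 35 mm. I'll go down in 1 mm steps until the force changes.

>>> apply_moves([
  {"translation": [0,0,0.01],"twist": 0,"hand": 0.3},
  {"translation": [0,0,0],"twist": 0,"hand": 0.3},
])

```text
time: 9.05
tool_pos: [0.5435, 0.0029, 0.0972]
tool_rot: [-0.0, 0.988, 0.153, -0.0]
contact_force: [-1.0, -0.2, -0.9]
gripper_width: 0.71
grasp_force: 66.0
```

>>> apply_moves([
  {"translation": [0,0,0.01],"twist": 0,"hand": 0.3},
  {"translation": [0,0,0],"twist": 0,"hand": 0.3},
])

```text
time: 9.25
tool_pos: [0.5435, 0.0029, 0.0962]
tool_rot: [-0.0, 0.988, 0.153, -0.0]
contact_force: [-0.7, 0.6, -1.9]
gripper_width: 0.708
grasp_force: 66.0
```

>>> apply_moves([
  {"translation": [0,0,0.01],"twist": 0,"hand": 0.3},
  {"translation": [0,0,0],"twist": 0,"hand": 0.3},
])

```text
time: 9.45
tool_pos: [0.5437, 0.0029, 0.0955]
tool_rot: [-0.0, 0.988, 0.153, 0.0]
contact_force: [-0.7, 0.0, -0.7]
gripper_width: 0.706
grasp_force: 66.3
```

>>> apply_moves([
  {"translation": [0,0,0.008],"twist": 0,"hand": 0.3},
  {"translation": [0,0,0],"twist": 0,"hand": 0.3},
])

```text
time: 9.65
tool_pos: [0.5441, 0.0029, 0.0954]
tool_rot: [0.0, 0.988, 0.153, 0.001]
contact_force: [-2.3, 0.3, 5.2]
gripper_width: 0.709
grasp_force: 66.5
```

>>> apply_moves([
  {"translation": [0,0,0.008],"twist": 0,"hand": 0.3},
  {"translation": [0,0,0],"twist": 0,"hand": 0.3},
])

```text
time: 9.85
tool_pos: [0.5445, 0.0028, 0.0953]
tool_rot: [0.0, 0.988, 0.153, 0.001]
contact_force: [-1.7, 0.6, 7.1]
gripper_width: 0.708
grasp_force: 67.0
```

Contact: it is seated, with about 7 N on the tool. I'll back off 1 mm, open, and rise clear.

>>> apply_moves([
  {"translation": [0,0,-0.01],"twist": 0,"hand": 0.3},
  {"translation": [0,0,0],"twist": 0,"hand": 0.8},
  {"translation": [0,0,0],"twist": 0,"hand": 1},
  {"translation": [0,0,0],"twist": 0,"hand": 1},
  {"translation": [0,0,0],"twist": 0,"hand": 1},
])

```text
time: 10.35
tool_pos: [0.5433, 0.003, 0.0943]
tool_rot: [-0.0, 0.988, 0.153, -0.0]
contact_force: [-0.0, -0.4, 0.8]
gripper_width: 0.999
grasp_force: 0.0
```

>>> apply_moves([
  {"translation": [0,0,-0.1],"twist": 0,"hand": 1},
  {"translation": [0,0,-0.3],"twist": 0,"hand": 1},
  {"translation": [0,0,-0.4],"twist": 0,"hand": 1},
  {"translation": [0,0,-0.4],"twist": 0,"hand": 1},
  {"translation": [0,0,-0.2],"twist": 0,"hand": 1},
  {"translation": [0,0,0],"twist": 0,"hand": 1},
])

```text
time: 10.95
tool_pos: [0.5458, 0.0027, 0.2403]
tool_rot: [0.001, 0.988, 0.153, 0.004]
contact_force: [0.8, -0.3, 0.4]
gripper_width: 0.999
grasp_force: 0.0
```

```bash
python3 -c "
from h import *
save('wrist','w3.png');wfit('middle_sleeve',(.5435,.003),.03);wfit('base_sleeve',(.5425,.003));go([.553,-.2735,.2])
save('scene','s2.png',(200,60,600,360),2);wfit('top_sleeve',(.553,-.2735),cam='scene')
"
```

```text
wrist middle_sleeve 0.71 4935 [0.54217275 0.0018792 ] 0.04205653892762779
wrist base_sleeve 0.89 1883 [0.54569437 0.00398851] 2.3331625587037794
t 11.1 tcp [0.5429 0.003  0.2336] tool delta(mm) [-74.1 266.6  33.5] zaxis [-0.002  0.    -1.   ] F [-0.2  0.   0.2] w 0.999
scene top_sleeve 0.83 400 [ 0.55317496 -0.27263945] 0.04887254901960784
```

View pics/w3.png

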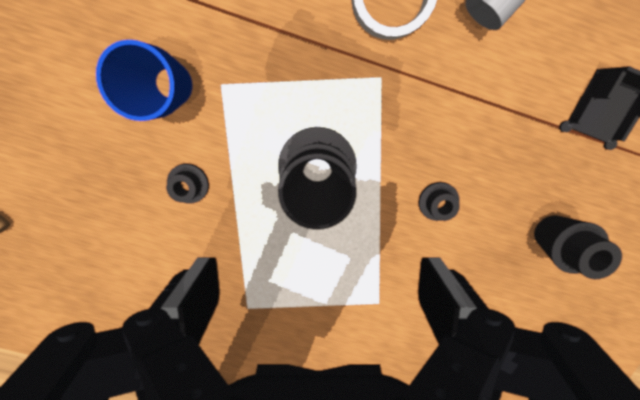

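The middle sleeve sits upright in the base at (317,185). The top sleeve is on the right at (590,250). Going to it.

>>> apply_moves([
  {"translation": [-0.106,0.38,0],"twist": 0,"hand": 1},
  {"translation": [-0.106,0.38,0],"twist": 0,"hand": 1},
  {"translation": [-0.106,0.38,0],"twist": 0,"hand": 1},
  {"translation": [-0.106,0.38,0],"twist": 0,"hand": 1},
  {"translation": [-0.106,0.38,0.1],"twist": 0,"hand": 1},
  {"translation": [-0.106,0.38,0.2],"twist": 0,"hand": 1},
  {"translation": [-0.106,0.38,0.1],"twist": 0,"hand": 1},
  {"translation": [0,0,0],"twist": 0,"hand": 1},
])

```text
time: 12.0
tool_pos: [0.5513, -0.2761, 0.1902]
tool_rot: [-0.002, 0.989, 0.151, -0.003]
contact_force: [-0.7, 1.0, -0.1]
gripper_width: 0.999
grasp_force: 0.0
```

```bash
python3 -c "
from h import *
grab_frame('wrist');wfit('top_sleeve',(.553,-.273));go([.553,-.273,.072])
"
```

```text
wrist top_sleeve 0.77 3942 [ 0.5544014  -0.27205324] 0.026659106057440735
t 12.1 tcp [ 0.5525 -0.2731  0.1925] tool delta(mm) [  0.8   0.5 120.5] zaxis [-0.003  0.003 -1.   ] F [1.3 1.2 0.4] w 1.004
```

>>> apply_moves([
  {"translation": [0.015,0,0.2],"twist": 0,"hand": 1},
  {"translation": [0,0,0.3],"twist": 0,"hand": 1},
  {"translation": [0,0,0.3],"twist": 0,"hand": 1},
  {"translation": [0,0,0.2],"twist": 0,"hand": 1},
  {"translation": [0,0,0.15],"twist": 0,"hand": 1},
  {"translation": [0,0,0],"twist": 0,"hand": 1},
])

```text
time: 12.7
tool_pos: [0.5536, -0.2706, 0.0771]
tool_rot: [-0.002, 0.988, 0.154, -0.002]
contact_force: [0.5, 0.8, -0.6]
gripper_width: 0.996
grasp_force: 0.0
```

```bash
python3 -c "
from h import *
save('wrist','w4.png');wfit('top_sleeve',(.553,-.273));go([.554,-.2725,.073])
"
```

```text
wrist top_sleeve 0.97 11512 [ 0.55374815 -0.27718675] 0.02681566719808146
t 12.8 tcp [ 0.5554 -0.2722  0.0804] tool delta(mm) [-1.4 -0.1  7.4] zaxis [ 0.001 -0.    -1.   ] F [ 0.4 -1.  -0.1] w 0.995
```

View pics/w4.png

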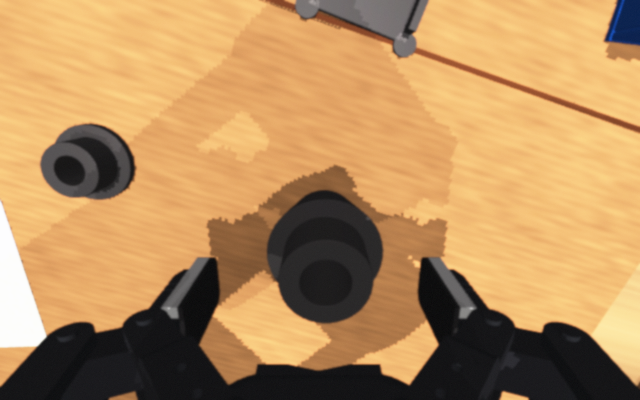

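The neck at (326,283) sits about 3 mm right of the finger centre (319), so I'll shift before closing.

>>> apply_moves([
  {"translation": [-0.01,0.03,0],"twist": 0,"hand": 1},
  {"translation": [0,0,0.07],"twist": 0,"hand": 1},
  {"translation": [0,0,0],"twist": 0,"hand": 0.7},
  {"translation": [0,0,0],"twist": 0,"hand": 0.55},
  {"translation": [0,0,0],"twist": 0,"hand": 0.5},
  {"translation": [0,0,0],"twist": 0,"hand": 0.1},
  {"translation": [0,0,0],"twist": 0,"hand": 0.1},
  {"translation": [0,0,0],"twist": 0,"hand": 0.1},
])

```text
time: 13.6
tool_pos: [0.5551, -0.276, 0.0731]
tool_rot: [0.0, 0.988, 0.153, 0.0]
contact_force: [0.3, -0.7, 2.2]
gripper_width: 0.446
grasp_force: 60.4
```

```bash
python3 -c "
from h import *
go([.554,-.2725,.073])
"
```

```text
t 13.6 tcp [ 0.5551 -0.276   0.0731] tool delta(mm) [-0.  -3.6  0.1] zaxis [ 0.001 -0.    -1.   ] F [ 0.3 -0.7  2.2] w 0.446
```

>>> apply_moves([
  {"translation": [0,0,-0.1],"twist": 0,"hand": 0.1},
  {"translation": [0,0,-0.3],"twist": 0,"hand": 0.1},
  {"translation": [0,0,-0.4],"twist": 0,"hand": 0.1},
  {"translation": [0,0,-0.4],"twist": 0,"hand": 0.1},
  {"translation": [0,0,-0.3],"twist": 0,"hand": 0.1},
  {"translation": [0,0,-0.2],"twist": 0,"hand": 0.1},
  {"translation": [0,0,0],"twist": 0,"hand": 0.1},
])

```text
time: 14.3
tool_pos: [0.5563, -0.2767, 0.2476]
tool_rot: [0.003, 0.988, 0.153, 0.003]
contact_force: [-0.4, -0.2, -0.3]
gripper_width: 0.444
grasp_force: 60.3
```

>>> apply_moves([
  {"translation": [0.104,-0.384,0],"twist": 0,"hand": 0.1},
  {"translation": [0.104,-0.384,0],"twist": 0,"hand": 0.1},
  {"translation": [0.104,-0.384,0],"twist": 0,"hand": 0.1},
  {"translation": [0.104,-0.384,0],"twist": 0,"hand": 0.1},
  {"translation": [0,0,0],"twist": 0,"hand": 0.1},
  {"translation": [0,0,0],"twist": 0,"hand": 0.1},
])

```text
time: 14.9
tool_pos: [0.5472, -0.116, 0.2411]
tool_rot: [-0.0, 0.988, 0.154, -0.001]
contact_force: [0.6, 0.8, -0.3]
gripper_width: 0.445
grasp_force: 60.5
```

```bash
python3 -c "
from h import *
go([.543,.0025,.25]);p=state()['tool_pos']
save('wrist','w5.png');wfit('middle_sleeve',(.543,.003),.03);wfit('top_sleeve',p[:2],p[2]-.073)
for c in ['scene','top']: grab_frame(c);wfit('middle_sleeve',(.543,.003),.03,cam=c)
"
```

```text
t 14.9 tcp [ 0.5472 -0.116   0.2411] tool delta(mm) [  32.  -114.2   -8.8] zaxis [-0.002  0.    -1.   ] F [ 0.6  0.8 -0.3] w 0.445
wrist top_sleeve 0.61 11179 [ 0.54679797 -0.1192443 ] 0.10068633589941922
scene middle_sleeve 0.72 528 [0.54204342 0.00206626] 0.19786838978015447
top middle_sleeve 0.91 759 [0.54778165 0.00488305] 0.04055387635950296
```

View pics/w5.png

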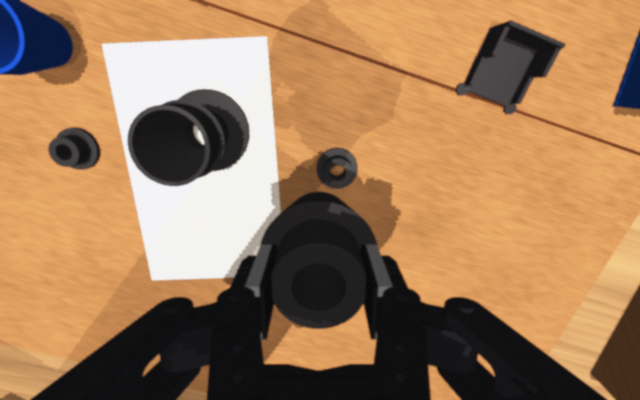

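The top sleeve is held upright at (320,285), and the middle sleeve's mouth is at (170,143). Moving over it.

>>> apply_moves([
  {"translation": [0.108,-0.382,0],"twist": 0,"hand": 0.1},
  {"translation": [0.108,-0.382,0],"twist": 0,"hand": 0.1},
  {"translation": [0.108,-0.382,0],"twist": 0,"hand": 0.1},
  {"translation": [0,0,0.2],"twist": 0,"hand": 0.1},
  {"translation": [0,0,0.2],"twist": 0,"hand": 0.1},
  {"translation": [0,0,0.1],"twist": 0,"hand": 0.1},
  {"translation": [0,0,0],"twist": 0,"hand": 0.1},
  {"translation": [0,0,0],"twist": 0,"hand": 0.1},
])

```text
time: 16.05
tool_pos: [0.5444, 0.0018, 0.1932]
tool_rot: [0.0, 0.988, 0.153, 0.0]
contact_force: [0.2, 0.6, -1.2]
gripper_width: 0.445
grasp_force: 60.7
```

```bash
python3 -c "
from h import *
go([.5435,.003,.165])
"
```

```text
t 16.05 tcp [0.5444 0.0018 0.1932] tool delta(mm) [-0.5 -1.4 28.2] zaxis [ 0. -0. -1.] F [ 0.2  0.6 -1.2] w 0.445
```

>>> apply_moves([
  {"translation": [-0.005,-0.01,0.1],"twist": 0,"hand": 0.1},
  {"translation": [0,0,0.1],"twist": 0,"hand": 0.1},
  {"translation": [0,0,0.08],"twist": 0,"hand": 0.1},
  {"translation": [0,0,0.04],"twist": 0,"hand": 0.1},
  {"translation": [0,0,0],"twist": 0,"hand": 0.1},
])

```text
time: 16.55
tool_pos: [0.5427, 0.0031, 0.1595]
tool_rot: [-0.0, 0.988, 0.153, -0.001]
contact_force: [0.1, -0.4, -0.2]
gripper_width: 0.442
grasp_force: 60.7
```

>>> apply_moves([
  {"translation": [0,0,0.04],"twist": 0,"hand": 0.1},
  {"translation": [0,0,0.04],"twist": 0,"hand": 0.1},
  {"translation": [0,0,0.02],"twist": 0,"hand": 0.1},
  {"translation": [0,0,0],"twist": 0,"hand": 0.1},
])

```text
time: 16.95
tool_pos: [0.5431, 0.0031, 0.1503]
tool_rot: [-0.0, 0.988, 0.153, -0.0]
contact_force: [0.4, -0.2, -0.3]
gripper_width: 0.445
grasp_force: 60.7
```

>>> apply_moves([
  {"translation": [0,0,0.02],"twist": 0,"hand": 0.1},
  {"translation": [0,0,0.02],"twist": 0,"hand": 0.1},
  {"translation": [0,0,0],"twist": 0,"hand": 0.1},
])

```text
time: 17.25
tool_pos: [0.5434, 0.0031, 0.1466]
tool_rot: [0.0, 0.988, 0.153, 0.0]
contact_force: [0.5, 1.3, -1.5]
gripper_width: 0.442
grasp_force: 60.7
```

>>> apply_moves([
  {"translation": [0,0,0.02],"twist": 0,"hand": 0.1},
  {"translation": [0,0,0.02],"twist": 0,"hand": 0.1},
  {"translation": [0,0,0],"twist": 0,"hand": 0.1},
])

```text
time: 17.55
tool_pos: [0.5432, 0.0031, 0.1424]
tool_rot: [-0.0, 0.988, 0.153, -0.0]
contact_force: [1.5, 0.0, 0.2]
gripper_width: 0.447
grasp_force: 60.7
```

>>> apply_moves([
  {"translation": [0,0,0.01],"twist": 0,"hand": 0.1},
  {"translation": [0,0,0.01],"twist": 0,"hand": 0.1},
  {"translation": [0,0,0],"twist": 0,"hand": 0.1},
])

```text
time: 17.85
tool_pos: [0.5433, 0.003, 0.1406]
tool_rot: [-0.0, 0.988, 0.153, -0.0]
contact_force: [1.4, -0.5, -0.3]
gripper_width: 0.448
grasp_force: 60.7
```

>>> apply_moves([
  {"translation": [0,0,0.01],"twist": 0,"hand": 0.1},
  {"translation": [0,0,0],"twist": 0,"hand": 0.1},
])

```text
time: 18.05
tool_pos: [0.5433, 0.0031, 0.1396]
tool_rot: [-0.0, 0.988, 0.153, -0.0]
contact_force: [1.0, 0.2, -0.2]
gripper_width: 0.447
grasp_force: 60.7
```

>>> apply_moves([
  {"translation": [0,0,0.01],"twist": 0,"hand": 0.1},
  {"translation": [0,0,0],"twist": 0,"hand": 0.1},
])

```text
time: 18.25
tool_pos: [0.5432, 0.003, 0.1386]
tool_rot: [-0.0, 0.988, 0.153, -0.0]
contact_force: [1.1, 0.3, -0.8]
gripper_width: 0.445
grasp_force: 60.7
```

>>> apply_moves([
  {"translation": [0,0,0.008],"twist": 0,"hand": 0.1},
  {"translation": [0,0,0],"twist": 0,"hand": 0.1},
])

```text
time: 18.45
tool_pos: [0.5433, 0.0031, 0.1378]
tool_rot: [-0.0, 0.988, 0.153, -0.0]
contact_force: [-0.1, 0.5, -1.4]
gripper_width: 0.446
grasp_force: 60.7
```

>>> apply_moves([
  {"translation": [0,0,0.008],"twist": 0,"hand": 0.1},
  {"translation": [0,0,0],"twist": 0,"hand": 0.1},
])

```text
time: 18.65
tool_pos: [0.5434, 0.003, 0.1373]
tool_rot: [0.0, 0.988, 0.153, 0.0]
contact_force: [0.3, 1.0, 0.3]
gripper_width: 0.448
grasp_force: 60.8
```

>>> apply_moves([
  {"translation": [0,0,0.006],"twist": 0,"hand": 0.1},
  {"translation": [0,0,0],"twist": 0,"hand": 0.1},
])

```text
time: 18.85
tool_pos: [0.5435, 0.0031, 0.1371]
tool_rot: [0.0, 0.988, 0.153, 0.0]
contact_force: [-1.3, -0.1, 2.8]
gripper_width: 0.446
grasp_force: 61.1
```

Seated, with light contact. Releasing and rising.

>>> apply_moves([
  {"translation": [0,0,0],"twist": 0,"hand": 0.55},
  {"translation": [0,0,0],"twist": 0,"hand": 0.8},
  {"translation": [0,0,0],"twist": 0,"hand": 1},
  {"translation": [0,0,0],"twist": 0,"hand": 1},
  {"translation": [0,0,0],"twist": 0,"hand": 1},
  {"translation": [0,0,0],"twist": 0,"hand": 1},
])

```text
time: 19.45
tool_pos: [0.5433, 0.003, 0.1364]
tool_rot: [-0.0, 0.988, 0.153, -0.0]
contact_force: [0.3, 0.2, 0.3]
gripper_width: 0.999
grasp_force: 0.0
```

>>> apply_moves([
  {"translation": [0,0,-0.1],"twist": 0,"hand": 1},
  {"translation": [0,0,-0.2],"twist": 0,"hand": 1},
  {"translation": [0,0,-0.4],"twist": 0,"hand": 1},
  {"translation": [0,0,-0.4],"twist": 0,"hand": 1},
  {"translation": [-0.2,0,-0.1],"twist": 0,"hand": 1},
  {"translation": [-0.3,0,0],"twist": 0,"hand": 1},
  {"translation": [-0.3,0,0],"twist": 0,"hand": 1},
  {"translation": [0,0,0],"twist": 0,"hand": 1},
])

```text
time: 20.25
tool_pos: [0.4652, -0.0217, 0.2573]
tool_rot: [0.0, 0.988, 0.153, 0.0]
contact_force: [0.8, 0.5, -0.3]
gripper_width: 1.001
grasp_force: 0.0
```

```bash
python3 -c "
from h import *
save('scene','s3.png',(220,60,420,210),4);go([.5435,.003,.165])
wfit('top_sleeve',(.5435,.003),.062,cam='scene')
"
```

```text
t 20.3 tcp [ 0.4665 -0.0214  0.2574] tool delta(mm) [80.7 -0.1 92.6] zaxis [ 0.002 -0.    -1.   ] F [0.6 0.  0.6] w 1.006
scene top_sleeve 0.72 392 [0.53980633 0.00124216] 0.25067026810724286
```

View pics/s3.png

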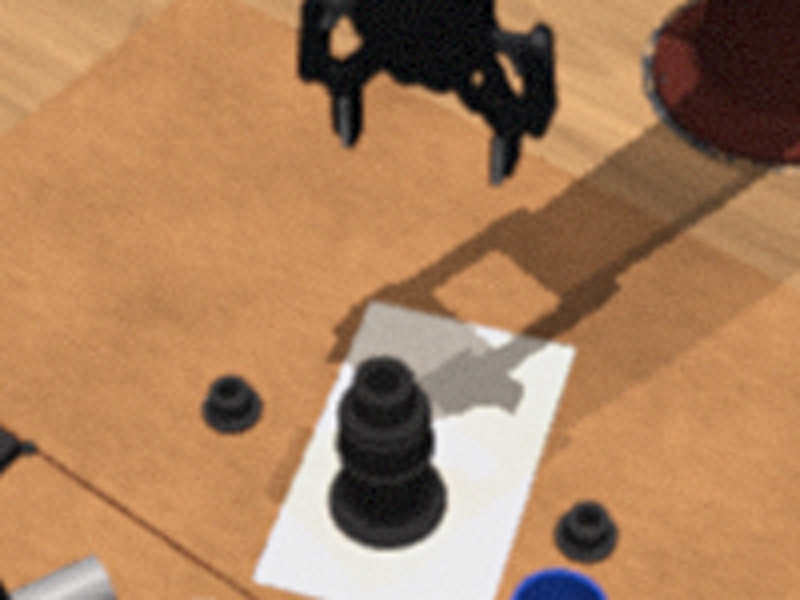

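The stack stands upright and nested at (387,450) in the crop. The gripper is clear and the bushings are undisturbed.

```bash
python3 -c "
from plant import *
print(job_done())"
```

```text
the job is handed in; nothing more can be done
None
```

The middle sleeve is nested in the base and the top sleeve in the middle, each set down lightly and let go, and I handed the job in at about 20 s; the verdict was not shown, but the last picture shows an upright stack with the gripper clear.

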